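# Tip the lidded dish on its tilting stand

### The arm

A 6-joint arm with a two-finger parallel gripper is mounted at the origin on a cart in front of the work surface, level with it; the furniture and walls round the work are solid. World frame = base frame: x ahead of the robot, y to its left, z up, the work surface at z = 0. Lengths are in m, angles in rad, forces in N, time in s.
With the tool pointing down it reaches from about 0.325 to 0.925 m from the base axis. Payload 3.1 kg.
Tool frame: the origin (TCP) lies at the very end of the fingers, on their centre line; the grasp point (between the pads) lies 19 mm behind it; z points along the fingers, y is the line along which they close (so a half turn about z gives the same grasp; the last joint's range is limited). The gripper opens to 85 mm and grips with 20 to 120 N. Pads are 22 mm wide; open, the fingers measure 114 mm over their backs; the gripper's body (76 mm by 85 mm) begins 54 mm behind the grasp point. The pads swing forward as they close: fully open they stand 13 mm farther back than shut.
Start: joints at [1.016, 0.217, 1.613, -0, 1.311, -0.112], TCP at [0.268, 0.565, 0.195] pointing down, gripper open.
Joint ranges: [-2.75, 2.75], [-0.78, 2.1], [0.31, 2.55], [-1.13, 4.27], [0.13, 2.63], [-2.58, 2.58]. Speed limits (rad/s): [2.79, 2.79, 3.14, 3.14, 3.14, 3.14].

### API

Orientations are given as [roll, pitch, yaw] about the fixed x, y, z axes, in that order (R = Rz(yaw) Ry(pitch) Rx(roll)).
In Python, from station import monitor, viewer, workorder gives the robot as it stands.
- The arm moves only by the tool servo_tool, never from a script. Its argument "moves" is one flat list of numbers, 5 for each row, row after row: the finger opening in cm, from 0 to 8.54, then the shift along the world's x, y, z in cm, then the turn about the world's z in rad. A call has 1 to 20 rows; each row shifts and turns the commanded pose from where the row before left it; what a row does not reach is not made up. A row lasts 1/8 s, in which the tool goes at most 62.5 mm and 10.7 degrees, less where a joint would pass 70% of its speed; a pose out of reach is approached as far as the arm can. A call is refused whole if a number of a shift passes 6.25 or a number of a turn 0.188, either way. A call with a gripper value outside its range is refused whole. The fingers move at their own pace and stop on an object; "grip_force" is the grip in N (left out, the last holds). Time passes only in rows, so rows that do not move let the fingers close. It gives the time, the measured TCP pose, the force, the opening and the grip force at its end, in the units of the state.
- monitor.observe(): the state, without advancing time (a new reading comes with each control period).
- viewer.snapshot(name): name is "scene" or "top"; returns (picture, depth): 420x560x3 uint8, blue, green, red; 420x560 float32, m along the optical axis (not along the pixel's ray), 0 where there is no reading.
- viewer.camera_params(name): a dict with "intrinsics" (3x3 intrinsics, pixels), "rvec" (rotation vector, rad) and "tvec" (3), from world to camera coordinates, as OpenCV has them. Camera axes: x right, y down, z forward; pixel columns grow to the right and rows downward; lengths in m; the calibration is good to about 2 mm. A picture is of the moment at which its call begins. camera_params takes no time and is no camera call.
- workorder.hand_in(): hands the job in; it is judged then, once.
The state is a dict: "time": time; "joints": joint angles; "joint_velocities": joint speeds; "joint_torque": joint torques, N m; "tool_pos": TCP position; "ee_rot": TCP orientation; "force": force on the tool from outside, world axes, zero at the start; "wrist_torque": the same for the moment, N m; "gripper_width": finger opening in m; "gripper_force": force on a finger pad.
Only numpy, scipy, OpenCV 4.12 (cv2) and the standard library are available. Lean on these libraries where they do the work, as an engineer would, in place of code of your own. Each camera call takes 0.05 s, during which the arm holds its last target. There are 200 camera calls.

### The job

Two tilting stands are on the worktop; one carries the small clear lidded dish in its cup, the other is empty. On the stand with the dish, press the finger tab all the way down so that the dish end tips up, and leave it tipped with the dish still seated in its cup. Do not touch the dish, and leave the empty stand as it is.

Things in the scene. Friction and masses are not known exactly. Their poses are not given: they have to be found in the camera images.
- dish_tab (a point): black ribbed finger tab, 36 x 36 x 10 mm, on the arm end of the stand that holds the dish. Origin: centre of its top face, 64 mm above the worktop when level; x points along the arm to the pivot (85 mm off, cheeks and nuts to 61 mm high) and cup centre (150 mm off), z out of the top face. Fully down: centre 34 mm above the worktop, having moved almost straight down. The stand's grey foot, 200 x 74 x 8 mm, is fixed.
- dish_rocker (a joint): tilt of the aluminium rocker with the dish, about a pivot 52 mm above the worktop: 0 = level (as it starts), grows as the tab goes down and the dish end rises, 0.35 rad = stop, tab fully down. The pivot is stiff: 4 to 5 N on the tab moves it; it has no spring and stays where it is left.
- dish: round clear lidded dish, 60 mm across, 15 mm high, loose in the black round cup (74 mm across, wall 7 mm high) of its stand, its underside 55 mm above the worktop when level; origin at the centre of its underside, z up through its lid
- spare_tab (a point): the same tab on the other stand, which is of the same make with an empty cup and may start level or tipped a little (tab up to 6 mm lower); origin and axes as for the first tab. To be left as it is.
Not all that is in view belongs to the job. Leave any orange or yellow look-alike of the dish alone.

How it is judged:
By the outcome, as a careful person would: the job done as asked, in the order asked, and still so for the second after the job is handed in, with the robot touching nothing.
It also fails if it takes over 26 s, if anything falls off the work surface, if the arm or the gripper's body presses on something with over 40 N, if the wrist force passes 120 N, or if a joint passes its speed limit or range.

## Working session

There is one attempt and no reset: what is moved stays moved. The work goes in short steps, Python scripts to look and compute and a tool call to move; the robot and the scene stay as the last step left them, time stands still between calls to the robot, and variables do not carry over. Pictures are saved under pics/ and viewed, at most 10 in all, crops included, and the job is handed in when it is done.

Besides the shell and the picture viewer there is one more tool, called by a JSON object that holds its "method" and its "body", one argument or row to a line. servo_tool: Moves the arm, as the interface text tells. Its arguments: {"type":"object","properties":{"moves":{"type":"array"},"grip_force":{"type":"number"}},"required":["moves"]}

```bash
mkdir -p pics
cat > h.py <<'E'
import numpy as np,cv2
from station import monitor,viewer,workorder
def cam(n):
    p=viewer.camera_params(n);R=cv2.Rodrigues(np.array(p["rvec"],float))[0];return np.array(p["intrinsics"]),R,np.array(p["tvec"],float).ravel()
def ray(n,u,v,z):
    K,R,t=cam(n);d=R.T@np.linalg.inv(K)@[u,v,1];c=-R.T@t;return c+d*(z-c[2])/d[2]
def pt(n,u,v,D):
    K,R,t=cam(n);return R.T@(np.linalg.inv(K)@[u,v,1]*D-t)
E
python3 - <<'E'
from h import *
for n in("scene","top"):
    p,d=viewer.snapshot(n);cv2.imwrite(f"pics/{n}1.png",p);np.save(n+"1.npy",d)
print(monitor.observe())
E
```

```text
{'time': 0.1, 'joints': array([ 1.01580280e+00,  2.17699387e-01,  1.61482261e+00, -2.31620875e-05,
        1.31133491e+00, -1.12187534e-01]), 'joint_velocities': array([-0.00087152, -0.00145931, -0.00184893, -0.00091052,  0.00265055,
        0.00065617]), 'joint_torque': array([-1.10731260e-03, -3.98073435e+01, -3.04970276e+01, -1.70414296e-04,
        4.17961506e-03,  7.02305755e-06]), 'tool_pos': array([0.26732697, 0.56400317, 0.19366059]), 'ee_rot': array([-3.13934013e+00, -2.31255770e-04,  2.69879237e+00]), 'force': array([ 0.06021386, -0.35684883,  0.71125842]), 'wrist_torque': array([ 0.05719897,  0.01847381, -0.00895729]), 'gripper_force': 0.0, 'gripper_width': 0.08544051478341508}
```

View pics/scene1.png

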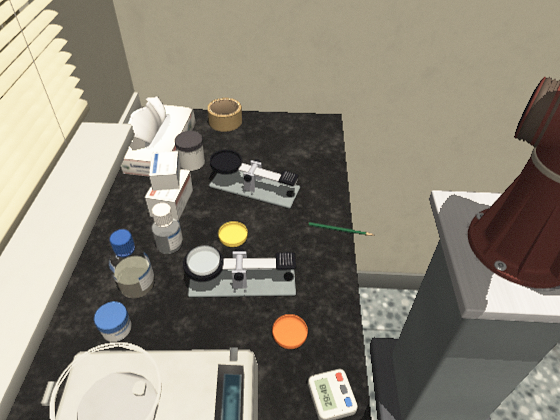

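View pics/top1.png

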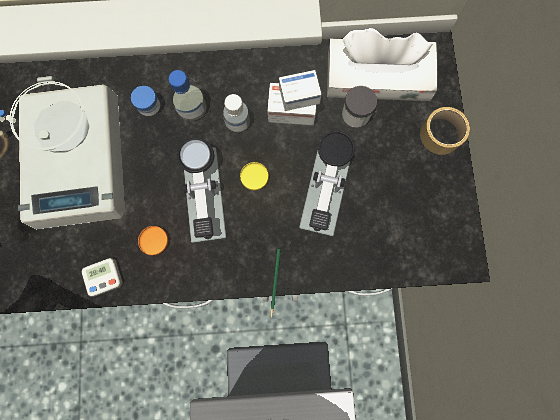

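Scene view: the clear dish is in a cup at (204,262), and its tab is at (286,261). The empty stand's cup is at (227,161), and its tab is at (288,178). Top view: dish (195,155) with tab (203,228), and empty cup (336,150) with tab (320,219). Look-alikes: yellow disc at top (254,176) and orange disc at top (152,240). I choose the tab at top (203,228) and will check it in a crop.

Run:
```python
from h import *
p=cv2.imread("pics/top1.png");s=cv2.imread("pics/scene1.png")
a=cv2.resize(p[130:250,160:260],None,fx=4,fy=4,interpolation=2);b=cv2.resize(s[230:310,170:310],None,fx=3,fy=3,interpolation=2)
o=np.zeros((480,820,3),np.uint8);o[:,:400]=a;o[:240,400:]=b;cv2.imwrite("pics/crop1.png",o[:,:800])
d=np.load("top1.npy");ds=np.load("scene1.npy")
for u,v in((203,228),(195,155),(201,190),(320,219),(336,150)):print(u,v,pt("top",u,v,d[v,u]),ray("top",u,v,.064))
for u,v in((286,261),(204,262),(288,178)):print(u,v,pt("scene",u,v,ds[v,u]),ray("scene",u,v,.064))
# tab mask by height & darkness
def seg(n,img,D,c,r):
    vs,us=np.mgrid[c[1]-r:c[1]+r,c[0]-r:c[0]+r];P=np.array([pt(n,u,v,D[v,u]) for u,v in zip(us.ravel(),vs.ravel())])
    m=(P[:,2]>.052)&(P[:,2]<.075)&(img[vs.ravel(),us.ravel()].max(1)<90)
    print(n,m.sum(),np.median(P[m],0),(P[m].min(0)+P[m].max(0))/2,np.ptp(P[m],0))
seg("top",p,d,(203,228),16);seg("scene",s,ds,(286,261),16)
print(cam("top")[0][0,0], [np.round(-cam(n)[1].T@cam(n)[2],2) for n in("top","scene")])
```

```text
203 228 [0.47745024 0.11112416 0.06597573] [0.47777212 0.11146774 0.064     ]
195 155 [0.62496383 0.12196818 0.07215255] [0.62770495 0.12349931 0.064     ]
201 190 [0.55649822 0.11490152 0.05511295] [0.55426458 0.11333684 0.064     ]
320 219 [ 0.48139574 -0.1180691   0.06055731] [ 0.48082273 -0.11775559  0.064     ]
336 150 [ 0.62164775 -0.16223484  0.058348  ] [ 0.61979904 -0.16143478  0.064     ]
286 261 [0.47993291 0.12002205 0.06670318] [0.47992005 0.11793834 0.064     ]
204 262 [0.62640867 0.13307165 0.06969679] [0.62767745 0.1287754  0.064     ]
288 178 [ 0.48243547 -0.11047696  0.06098868] [ 0.48243812 -0.10711239  0.064     ]
top 255 [0.47917774 0.1110599  0.06389606] [0.48046304 0.11238018 0.06052826] [0.03764406 0.03693064 0.01453118]
scene 279 [0.48114283 0.11912129 0.06367945] [0.48100977 0.1159411  0.06197115] [0.03574714 0.03684511 0.01067453]
447.9164335150056 [array([ 0.34, -0.04,  0.93]), array([0.48, 0.62, 0.71])]
```

View pics/crop1.png

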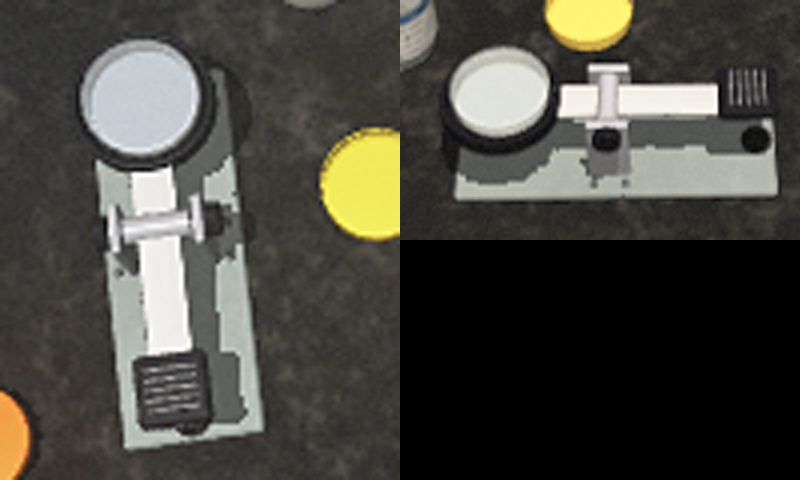

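The crop confirms it: the clear dish is seated in the cup, and the ribbed tab is at the near end, at about (0.480, 0.114). Next I go above it with the fingers closed.

{"method": "servo_tool", "body": {
  "moves": [0,1.8,-3.75,0,0.037,0,1.8,-3.75,0,0.037,0,1.8,-3.75,0,0.037,0,1.8,-3.75,0,0.037,0,1.8,-3.75,0,0.037,0,1.8,-3.75,0,0.037,0,1.8,-3.75,0,0.037,0,1.8,-3.75,0,0.037,0,1.8,-3.75,0,0.037,0,1.8,-3.75,0,0.037,0,1.8,-3.75,0,0.037,0,1.5,-3.75,0,0.037,0,0,0,-3,0,0,0,0,-3,0,0,0,0,-2,0,0,0,0,-1,0,0,0,0,0,0,0,0,0,0,0]
}}

```text
time: 2.35
tool_pos: [0.4816, 0.1149, 0.1059]
ee_rot: [3.141, 0.002, -3.14]
force: [0.2, 0.2, 1.5]
gripper_width: -0.0
gripper_force: 0.0
```

Run:
```python
from h import *
p,d=viewer.snapshot("scene");q,_=viewer.snapshot("top")
o=np.zeros((480,800,3),np.uint8)
o[:300,:450]=cv2.resize(p[210:310,170:320],None,fx=3,fy=3);o[:480,460:800]=cv2.resize(q[130:250,160:245],None,fx=4,fy=4)
cv2.imwrite("pics/c2.png",o)
```

```text
(no output)
```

View pics/c2.png

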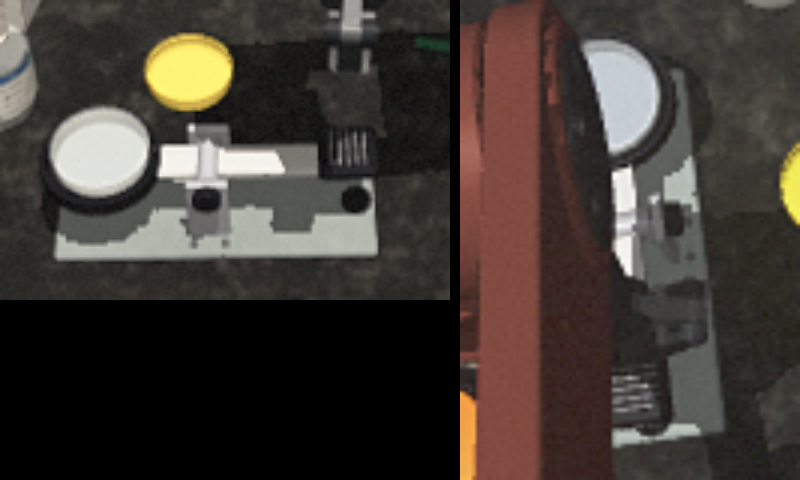

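The fingers are over the tab at scene crop (348,150), and the dish is untouched at (103,145). Now I press down slowly.

{"method": "servo_tool", "body": {
  "moves": [0,-0.1,0,-1.2,0,0,0,0,-1.2,0,0,0,0,-0.8,0,0,0,0,-0.4,0,0,0,0,-0.3,0,0,0,0,-0.3,0,0,0,0,-0.2,0,0,0,0,-0.2,0,0,0,0,-0.2,0,0,0,0,-0.2,0,0,0,0,-0.2,0,0,0,0,-0.2,0,0,0,0,-0.2,0,0,0,0,-0.2,0,0,0,0,0,0]
}}

```text
time: 4.32
tool_pos: [0.4796, 0.1147, 0.0467]
ee_rot: [-3.142, -0.001, -3.14]
force: [-0.1, 0.1, 0.9]
gripper_width: 0.0003
gripper_force: 0.0
```

{"method": "servo_tool", "body": {
  "moves": [0,0,0,-0.2,0,0,0,0,-0.2,0,0,0,0,-0.2,0,0,0,0,-0.2,0,0,0,0,-0.2,0]
}}

```text
time: 4.95
tool_pos: [0.4798, 0.1148, 0.0367]
ee_rot: [3.142, -0.0, -3.14]
force: [0.9, -0.8, 0.4]
gripper_width: -0.0
gripper_force: 0.0
```

Run:
```python
from h import *
p,d=viewer.snapshot("scene")
cv2.imwrite("pics/c3.png",cv2.resize(p[190:310,160:320],None,fx=5,fy=5))
```

```text
(no output)
```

View pics/c3.png

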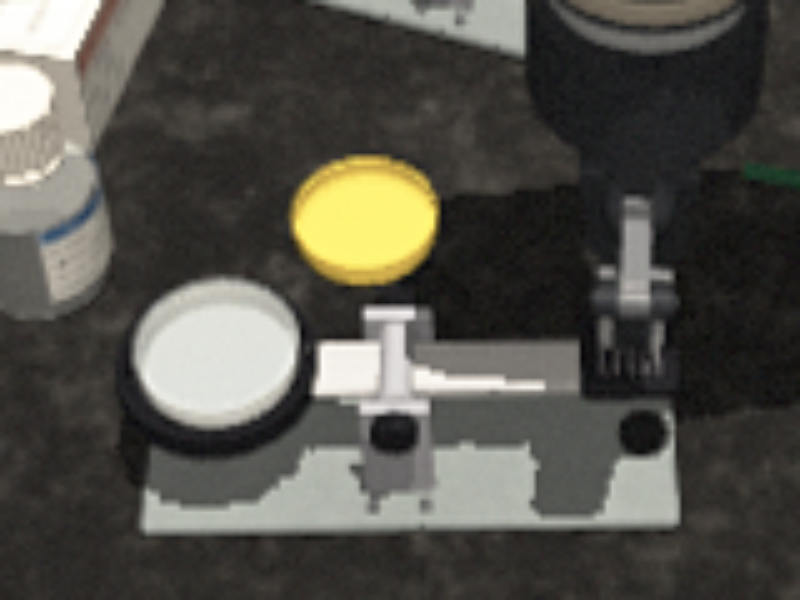

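Run:
```python
from h import *
print(monitor.observe())
p,d=viewer.snapshot("scene");q,e=viewer.snapshot("top")
t=monitor.observe()["tool_pos"]
for n in("scene","top"):
    K,R,tt=cam(n)
    for z in (0,.03,.06):
        x=K@(R@(t+[0,0,z])+tt);print(n,z,x[:2]/x[2])
for u,v in((287,251),(287,257),(287,263),(295,263),(280,266),(290,268),(204,262),(286,245),(250,263),(270,263)):print(u,v,pt("scene",u,v,d[v,u]))
cv2.imwrite("pics/c4.png",cv2.resize(q[130:250,160:260],None,fx=5,fy=5))
```

```text
{'time': 5.0, 'joints': array([ 9.23994659e-02,  1.40962483e-01,  2.03320593e+00, -3.79264930e-05,
        9.67955462e-01, -1.47961682e+00]), 'joint_velocities': array([ 0.00011196, -0.00354778,  0.00115296,  0.00046635,  0.00935148,
        0.00075666]), 'joint_torque': array([ 1.36601509e-02, -3.12517476e+01, -2.51248741e+01, -3.37580905e-04,
       -2.83175282e-02, -7.69110216e-06]), 'tool_pos': array([0.4795201 , 0.11472312, 0.03648211]), 'ee_rot': array([-3.14151318e+00, -5.26166556e-04, -3.14035120e+00]), 'force': array([-0.16922148,  0.05540227,  0.32120876]), 'wrist_torque': array([-0.01226285, -0.02540448, -0.02505321]), 'gripper_force': 0.0, 'gripper_width': 5.9963784454783495e-05}
scene 0 [285.7942796  268.65646127]
scene 0.03 [286.25624295 258.66761627]
scene 0.06 [286.7428907  248.14503026]
top 0 [203.77781772 229.22358876]
top 0.03 [201.05464114 226.95407703]
top 0.06 [198.14154986 224.52628925]
287 251 [0.47944225 0.17687713 0.16584329]
287 257 [0.47854167 0.12696505 0.08726057]
287 263 [0.47799026 0.12315254 0.06505813]
295 263 [0.4635382  0.12055895 0.06275956]
280 266 [0.49027707 0.1325586  0.06770484]
290 268 [0.47225728 0.1306989  0.06071147]
204 262 [0.62649295 0.13278627 0.06931837]
286 245 [0.48137377 0.16740645 0.16886798]
250 263 [0.5455448  0.11852188 0.05386173]
270 263 [0.50897097 0.11673265 0.05429715]
```

View pics/c4.png

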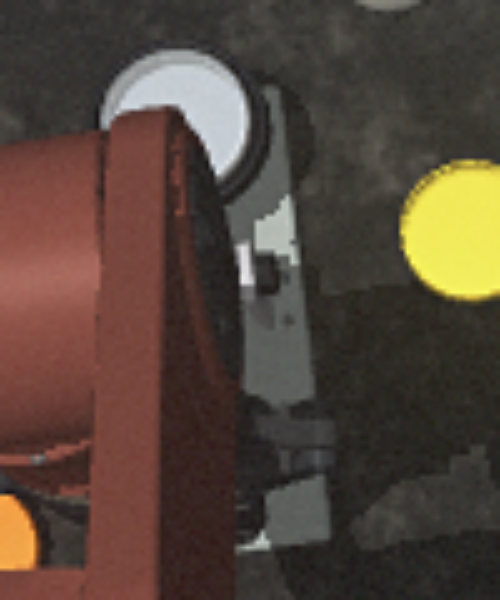

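The rocker is still level. At (287,257) the depth image puts the finger at z≈0.087, and there is no contact force, so the real fingertips are about 30 mm or less above where the reported TCP says. I'll keep descending in small steps, going by force and camera.

{"method": "servo_tool", "body": {
  "moves": [0,0,0,-0.2,0,0,0,0,-0.2,0,0,0,0,-0.2,0,0,0,0,-0.2,0,0,0,0,-0.2,0]
}}

```text
time: 5.72
tool_pos: [0.4797, 0.1148, 0.027]
ee_rot: [-3.142, -0.001, -3.14]
force: [-1.7, -0.1, 4.5]
gripper_width: 0.0002
gripper_force: 2.5
```

Run:
```python
from h import *
p,d=viewer.snapshot("scene")
cv2.imwrite("pics/c5.png",cv2.resize(p[220:300,240:320],None,fx=7,fy=7))
for v in range(246,276,2):print(v,[np.round(pt("scene",u,v,d[v,u]),3).tolist() for u in(282,287,292)])
```

```text
246 [[0.488, 0.13, 0.121], [0.48, 0.165, 0.163], [0.471, 0.131, 0.123]]
248 [[0.488, 0.158, 0.15], [0.48, 0.166, 0.16], [0.471, 0.158, 0.151]]
250 [[0.487, 0.167, 0.156], [0.479, 0.169, 0.159], [0.471, 0.161, 0.149]]
252 [[0.487, 0.173, 0.158], [0.479, 0.173, 0.159], [0.471, 0.171, 0.157]]
254 [[0.487, 0.176, 0.156], [0.479, 0.175, 0.156], [0.471, 0.175, 0.156]]
256 [[0.487, 0.176, 0.152], [0.479, 0.177, 0.153], [0.471, 0.178, 0.155]]
258 [[0.487, 0.123, 0.078], [0.478, 0.13, 0.088], [0.47, 0.122, 0.079]]
260 [[0.487, 0.128, 0.079], [0.478, 0.129, 0.081], [0.469, 0.122, 0.073]]
262 [[0.487, 0.129, 0.075], [0.478, 0.129, 0.076], [0.469, 0.119, 0.063]]
264 [[0.487, 0.125, 0.063], [0.478, 0.125, 0.065], [0.469, 0.123, 0.063]]
266 [[0.487, 0.13, 0.064], [0.478, 0.128, 0.063], [0.469, 0.127, 0.062]]
268 [[0.487, 0.133, 0.062], [0.478, 0.131, 0.061], [0.469, 0.131, 0.061]]
270 [[0.486, 0.132, 0.055], [0.477, 0.131, 0.055], [0.468, 0.132, 0.057]]
272 [[0.487, 0.103, 0.01], [0.477, 0.107, 0.015], [0.467, 0.1, 0.007]]
274 [[0.486, 0.106, 0.008], [0.477, 0.108, 0.011], [0.467, 0.109, 0.013]]
```

View pics/c5.png

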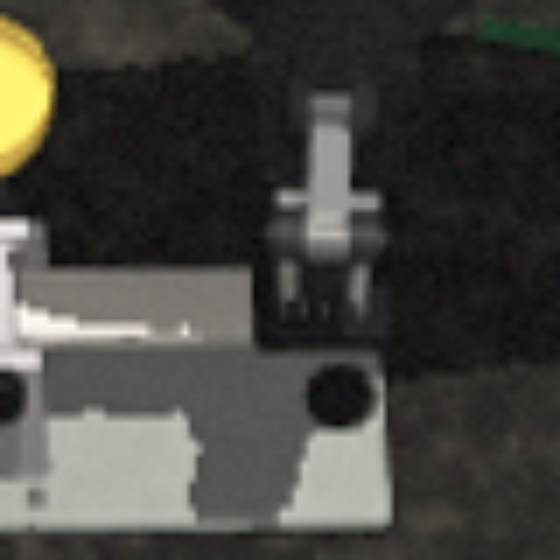

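The fingertips have just met the tab: 4.5 N, with the tab top at z≈0.064 and the TCP reading 0.027. The stop should come near a reading of -0.003.

{"method": "servo_tool", "body": {
  "moves": [0,0,0,-0.2,0,0,0,0,-0.2,0,0,0,0,-0.2,0,0,0,0,-0.2,0,0,0,0,-0.2,0]
}}

```text
time: 6.4
tool_pos: [0.4789, 0.1147, 0.0169]
ee_rot: [-3.141, -0.002, -3.14]
force: [-3.7, -0.0, 5.0]
gripper_width: -0.0001
gripper_force: 2.7
```

Run:
```python
from h import *
p,d=viewer.snapshot("scene")
cv2.imwrite("pics/c6.png",cv2.resize(p[190:310,160:320],None,fx=5,fy=5))
```

```text
(no output)
```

View pics/c6.png

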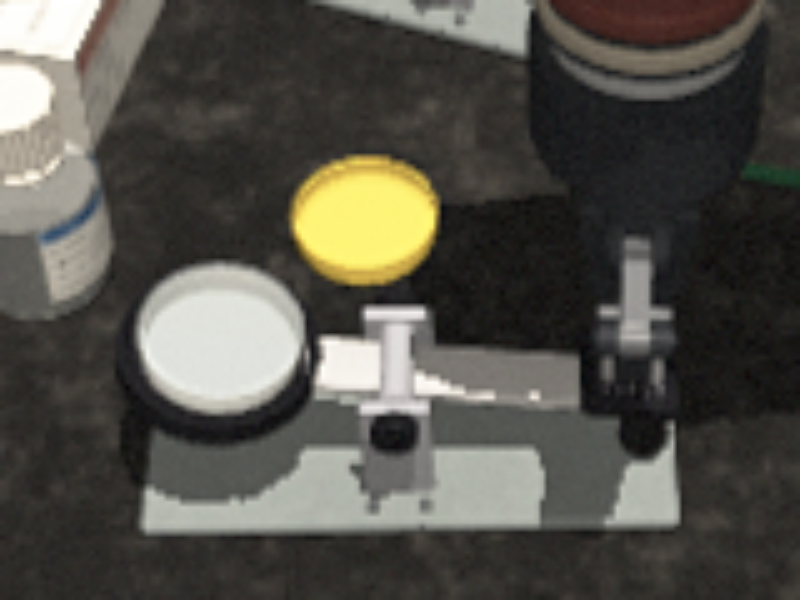

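It is tipping: the tab is lower at crop (630,380), and the dish is up and seated at (220,335). I carry on.

{"method": "servo_tool", "body": {
  "moves": [0,0,0,-0.2,0,0,0,0,-0.2,0,0,0,0,-0.2,0,0,0,0,-0.2,0,0,0,0,-0.2,0,0,0,0,-0.2,0,0,0,0,-0.2,0,0,0,0,-0.2,0]
}}

```text
time: 7.45
tool_pos: [0.4803, 0.1148, 0.0009]
ee_rot: [3.141, 0.001, -3.14]
force: [-3.0, 0.3, 4.0]
gripper_width: -0.0002
gripper_force: 2.6
```

{"method": "servo_tool", "body": {
  "moves": [0,0,0,-0.1,0,0,0,0,-0.1,0,0,0,0,-0.1,0]
}}

```text
time: 7.82
tool_pos: [0.4806, 0.1148, -0.0005]
ee_rot: [-3.142, 0.0, -3.14]
force: [-7.8, -1.3, 18.1]
gripper_width: 0.0001
gripper_force: 10.0
```

Force jumped to 18 N, so the stop is reached. I lift off straight up and check.

{"method": "servo_tool", "body": {
  "moves": [0,0,0,0,0,0,0,0,0.5,0,0,0,0,1,0,0,0,0,2,0,0,0,0,4,0,0,0,0,4,0,0,0,0,4,0,0,0,0,0,0,0,0,0,0,0]
}}

```text
time: 8.95
tool_pos: [0.4796, 0.1147, 0.1526]
ee_rot: [3.142, 0.0, -3.14]
force: [0.5, -0.4, -1.0]
gripper_width: 0.0
gripper_force: 0.0
```

Run:
```python
from h import *
p,d=viewer.snapshot("scene");cv2.imwrite("pics/c7.png",cv2.resize(p[140:310,160:320],(560,595)))
s=monitor.observe();print(s["force"],s["tool_pos"])
P=np.array([pt("scene",u,v,d[v,u]) for v in range(255,290) for u in range(274,300)])
m=(abs(P[:,0]-.48)<.006)&(abs(P[:,1]-.114)<.012)&(P[:,2]<.08)
print("tab z",m.sum(),np.percentile(P[m,2],[10,50,90]))
# arm slope between tab and pivot
A=np.array([pt("scene",u,v,d[v,u]) for v in range(250,285) for u in range(248,278)])
m=(A[:,2]>.025)&(A[:,2]<.07)&(abs(A[:,1]-(.114+(A[:,0]-.48)*.08))<.006)
print("slope",m.sum(),np.arctan(np.polyfit(A[m,0],A[m,2],1)))
D=np.array([pt("scene",u,v,d[v,u]) for v in range(247,270) for u in range(194,216)])
D=D[D[:,2]>.06]; c=np.linalg.lstsq(np.c_[D[:,:2],np.ones(len(D))],D[:,2],rcond=None)[0];print("dish tilt",np.arctan(c[:2]),D.mean(0))
```

```text
[ 0.18004236 -0.05061643  0.22398398] [0.4788628  0.11463024 0.15167151]
tab z 80 [0.00761501 0.03326571 0.03567289]
slope 156 [ 0.27560796 -0.10684602]
dish tilt [ 0.33455872 -0.1619631 ] [0.62240248 0.13944475 0.08985247]
```

View pics/c7.png

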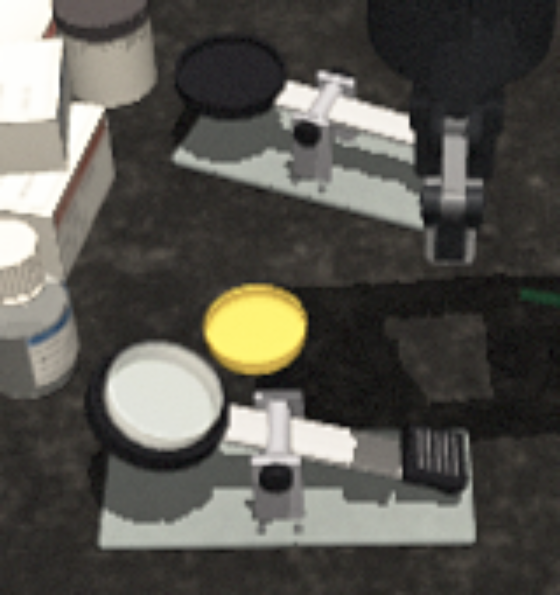

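The tab at crop (437,457) is fully down (z≈0.034 m). The dish end is up with the dish seated at (163,395), the spare stand is unchanged, and the gripper is clear.

```bash
python3 -c "
from h import *
print(workorder.hand_in())"
```

```text
the job is handed in; nothing more can be done
None
```

The dish stand's tab is pressed down to its stop (tab top about 34 mm above the worktop) and left tipped with the dish still in its cup; the dish and the empty stand were not touched, and the job is handed in at about 9 s.

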